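# Prime the solvent pump with two fingertip strokes

### The job

Prime the solvent pump can: with the fingertips over the middle of the dish on its top, press it gently all the way down, let it spring fully back up, then press it down a second time in the same way and withdraw so that it rises again. The can stays standing where it is (do not lift, tip or shove it), and the amber bottle, the black stopper, the dropper bottle and the roll of tape beside it are not to be touched.

Things in the scene. Friction and masses are not known exactly. Their poses are not given: they have to be found in the camera images.
- pump: Loose white plastic pump can with a blue collar and a round white-grey dish on top, about 0.2 kg, standing upright on the bench round the small clear tray of rings (another such can far back at the right is not meant). Can body 66 mm in diameter and 96 mm tall, 136 mm to the rim of the dish. Origin: centre of its underside; z axis up.
- pump_top (a point): Centre of the dish on top of the pump can, at the height of its rim (136 mm above the bench when up); it moves with the dish. The dish is 60 mm in diameter and looks slightly hollow, but it is solid up to rim height, so fingertips meet it there all over, as on a flat disc. Press it with the point midway between the fingers within 15 mm of this centre.
- pump_plunger (a joint): Stroke of the pump dish: 0 m = fully up, 0.008 m = fully down (stop). A spring of 1 N per mm pushes it up, so it takes about 8 N to reach the stop; it comes back up by itself when let go.
- amber: Loose amber glass bottle with two thin swab sticks standing in it, 51 mm in diameter, 132 mm tall to the tips of the sticks. Must not be touched. Origin: centre of its underside; z up.
- stopper: Loose black bottle stopper standing on its plug, flange 43 mm in diameter at the top, 32 mm tall; it looks rather like a push button but is not one. Must not be touched. Origin: centre of its underside; z up.
- tape: Loose roll of cream paper tape lying flat, 68 mm in diameter, 19 mm tall. Must not be touched. Origin: centre of its underside; z up.
- dropper: Loose small white dropper bottle with a light blue needle, 29 mm in diameter, 115 mm tall to the needle tip. Must not be touched. Origin: centre of its underside; z up. These five things stand on the bench (z = 0), always at least 75 mm apart between centres, and change places from start to start. Other things on the bench are fixed and out of the way.

How it is judged (in metres and radians):
On the way, in this order (a step that is already met when the one before it is completed fails the run):
1. the dish is pressed all the way down by the fingers (6.5 mm or more of its 8 mm), the point midway between the fingers within 15 mm of its centre (value of joint pump_plunger above 0.0065 m and contact force between the fingers and pump above 2 N and horizontal distance between the grasp point and pump_top below 0.015 m), for 0.05 s.
2. the dish has come fully up again (within 1.5 mm) (value of joint pump_plunger below 0.0015 m), for 0.05 s.
3. the dish is pressed all the way down a second time, in the same way (all of step 1), for 0.05 s.
4. the dish is up again and the fingers have left it (value of joint pump_plunger below 0.0015 m and contact force between the fingers and pump below 0.1 N), for 0.1 s.
At the end, for the whole second after the job is handed in: After two full strokes the dish is fully up (within 1.5 mm), the can stands upright and at rest within 20 mm of where it stood, and the amber bottle, stopper, dropper bottle and tape roll stand level within 10 mm of where they stood (value of joint pump_plunger below 0.0015 m and angle between pump's own z axis and vertical below 0.05 rad and height (world z) of pump below 0.004 m and distance of pump from where it was at the start of the episode below 0.02 m and linear speed of pump below 0.02 m/s and distance of each of amber, stopper, dropper, tape from where it was at the start of the episode below 0.01 m and angle between each of amber, stopper, dropper, tape's own z axis and vertical below 0.1 rad); the robot touches nothing.
It fails at once if the amber bottle, the stopper, the dropper bottle or the tape is touched (contact force between any of the fingers, the arm and amber above 0.5 N or contact force between any of the fingers, the arm and stopper above 0.5 N or contact force between any of the fingers, the arm and dropper above 0.5 N or contact force between any of the fingers, the arm and tape above 0.5 N).
It fails at once if one of them is shifted by more than 10 mm or tipped (distance of any of amber, stopper, dropper, tape from where it was at the start of the episode above 0.01 m or angle between any of amber, stopper, dropper, tape's own z axis and vertical above 0.2 rad).
It fails at once if the pump can is lifted, tipped or pushed more than 20 mm along the bench (height (world z) of pump above 0.007 m or angle between pump's own z axis and vertical above 0.15 rad or distance of pump from where it was at the start of the episode above 0.02 m).
It fails at once if the pump is pressed with more than 40 N (contact force between the fingers and pump above 40 N).
It also fails if it takes over 40 s, if anything falls off the work surface, if the arm or the gripper's body presses on something with over 40 N, if the wrist force passes 120 N, or if a joint passes its speed limit or range.

### The arm

A 7-joint arm with a two-finger parallel gripper is mounted at the origin on a cart in front of the work surface, level with it; the furniture and walls round the work are solid. World frame = base frame: x ahead of the robot, y to its left, z up, the work surface at z = 0. Lengths are in mm, angles in rad, forces in N, time in s.
With the tool pointing down it reaches from about 400 to 850 mm from the base axis. Payload 6.9 kg.
Tool frame: the origin (TCP) lies between the finger pads; the fingertips stand 8 mm ahead of it and the grasp point (between the pads) lies 11 mm behind it; z points along the fingers, y is the direction in which the jaws open and shut (so a half turn about z gives the same grasp; the last joint's range is limited). The gripper opens to 85 mm and grips with 20 to 120 N. Pads are 22 mm wide; open, the fingers measure 114 mm over their backs; the gripper's body (76 mm by 85 mm) begins 54 mm behind the grasp point. The pads swing forward as they close: fully open they stand 13 mm farther back than shut.
Start: joints at [-1.202, 0.507, -0.238, 1.5, 0.126, 1.149, -0.155], TCP at [162.385, 603.525, 239.275] pointing down, gripper open.
Joint ranges: [-3.08, 3.08], [-0.24, 2.05], [-1.43, 1.35], [0, 2.5], [-1.52, 4.66], [0.17, 1.96], [-2.89, 2.89]. Speed limits (rad/s): [2.39, 2.39, 3.14, 3.14, 3.14, 3.14, 3.14].

### API

Orientations are given as a unit quaternion [x, y, z, w].
In Python, from station import bot, cams, hand_in gives the robot as it stands.
- The arm moves only by the tool play_rows, never from a script. Its arguments are lists of equal length, an entry for each row: "linear": the shift along the tool's x, y, z in mm, a list of three; "yaw": the turn about the tool's z in degrees. In form: {"linear": [[tx, ty, tz], ...], "yaw": [yaw, ...]}. A call has 1 to 10 rows; each row is the pose to reach, as a shift and turn from the pose measured when the call began, along the tool's axes at that moment; what a row does not reach only later rows make up. A row lasts 1/12 s, in which the tool goes at most 41.7 mm and 7.16 degrees, less where a joint would pass 70% of its speed; a pose out of reach is approached as far as the arm can. A call with a gripper value outside its range is refused whole. "grip" is the finger opening in mm, from 0 to 85.4, set as the call begins (left out, the last holds). The fingers move at their own pace and stop on an object; the grip force is fixed at half the most. Time passes only in rows, so rows that repeat a pose let the fingers close. It gives the time, the measured TCP pose, the force and the opening at its end, in the units of the state.
- bot.state(): the state, without advancing time (a new reading comes with each control period).
- cams.capture(name): name is "scene" or "side" or "wrist"; returns a dict with "pixels" (400x640x3 uint8, blue, green, red), "mtx" (3x3 intrinsics, pixels), "k1" (the pictures are not rectified: a ray, as slopes to the right and down, at radius r is drawn at 1 + k1 r^2 times it, then the intrinsics apply), "R" (3x3) and "t" (3): a world point X has camera coordinates R X + t. Camera axes: x right, y down, z forward; pixel columns grow to the right and rows downward; lengths in mm; the calibration is good to about 2 mm. A picture is of the moment at which its call begins. There is no depth.
- hand_in(): hands the job in, once; it reports no verdict.
The state is a dict: "time": time; "qpos": joint angles; "dq": joint speeds; "effort": joint torques, N m; "tcp_pos": TCP position; "tool_rot": TCP orientation; "force": force on the tool from outside, world axes, zero at the start; "moment": the same for the moment, N m; "finger_gap": finger opening in mm.
Only numpy, scipy, OpenCV 4.12 (cv2) and the standard library are available. Lean on these libraries where they do the work, as an engineer would, in place of code of your own. Each camera call takes 0.05 s, during which the arm holds its last target. There are 200 camera calls.

## Working session

There is one attempt and no reset: what is moved stays moved. The work goes in short steps, Python scripts to look and compute and a tool call to move; the robot and the scene stay as the last step left them, time stands still between calls to the robot, and variables do not carry over. Pictures are saved under pics/ and viewed, about 8 in all and at most 12, crops included, and the job is handed in when it is done.

Besides the shell and the picture viewer there is one more tool, called after "Call:" as a command line: name --pt "numbers of a row" for each row, then --argument value for the rest. play_rows: Moves the arm, as the interface text tells. Its arguments: {"type":"object","properties":{"linear":{"type":"array"},"yaw":{"type":"array"},"grip":{"type":"number"}},"required":["linear","yaw"]}

```bash
mkdir -p pics; cat > h.py <<'E'
import numpy as np, cv2
from station import bot, cams, hand_in
def ray(c,u,v):
    p=cv2.undistortPoints(np.array([[[u,v]]],float),np.array(c["mtx"],float),np.array([c["k1"],0,0,0],float))[0,0] 
    R=np.array(c["R"]);t=np.array(c["t"]).ravel()
    return -R.T@t, R.T@np.array([p[0],p[1],1])
def plane(c,u,v,z):
    o,d=ray(c,u,v); return o+d*(z-o[2])/d[2]
E
python3 - <<'E'
from h import *
for n in ["scene","side","wrist"]:
    c=cams.capture(n); cv2.imwrite(f"pics/{n}0.png",c["pixels"]); o,_=ray(c,320,200); print(n,o.round(),c["k1"])
s=bot.state();print(s["time"],s["tcp_pos"],s["tool_rot"],s["finger_gap"],s["force"])
E
```

```text
scene [-42. 446. 655.] 0.032754707712933664
side [ 329. -582.  527.] 0.01899000059263013
wrist [ 98. 620. 374.] -0.05233965358113386
0.15 [162.32419275 603.19687608 238.64550166] [ 1.31001099e-01  9.91382005e-01 -6.53143613e-04 -7.40663185e-05] 85.26817643214568 [-0.1137938  -0.08444954 -0.53314786]
```

View pics/scene0.png

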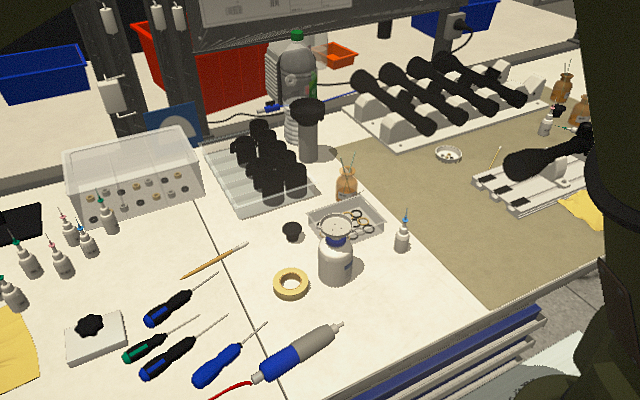

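View pics/side0.png

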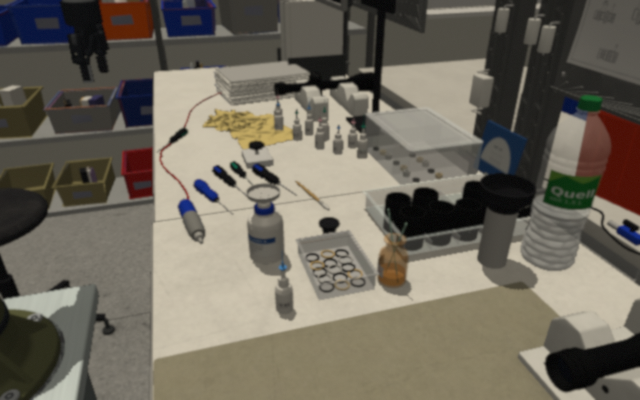

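View pics/wrist0.png

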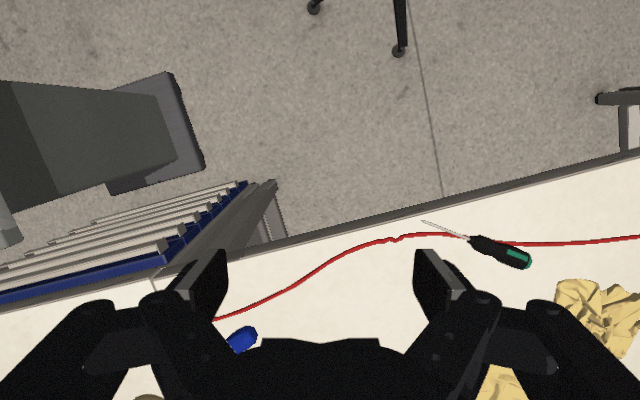

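The scene view shows the pump dish near (336,226), the amber bottle at (346,185), the stopper at (292,232), the tape at (291,284) and the dropper at (402,235). In the side view the dish is near (264,192). I'll zoom into both.

```bash
python3 - <<'E'
from h import *
a=cv2.imread("pics/scene0.png")[150:310,260:420]; b=cv2.imread("pics/side0.png")[170:330,230:430]
a=cv2.resize(a,None,fx=2.5,fy=2.5,interpolation=2);b=cv2.resize(b,None,fx=2,fy=2,interpolation=2)
a=cv2.copyMakeBorder(a,0,0,0,0,0);b=cv2.copyMakeBorder(b,0,80,0,0,0)
cv2.imwrite("pics/crop.png",np.hstack([a,b]))
c=cams.capture("scene");s=cams.capture("side")
print("pump",plane(c,336,226,136).round(),plane(s,264,192,136).round())
for n,p,q,z in [("amber base",(345,197),(392,282),2),("stopper top",(292,228),(329,224),32),("tape",(291,281),None,19),("dropper tip",(405,214),(282,265),115)]:
    print(n,plane(c,*p,z).round(), q and plane(s,*q,z).round())
E
```

```text
pump [443. 159. 136.] [450. 150. 136.]
amber base [647.  15.   2.] [639.  10.   2.]
stopper top [578. 186.  32.] [578. 176.  32.]
tape [458. 244.  19.] None
dropper tip [431.  15. 115.] [438. -37. 115.]
```

View pics/crop.png

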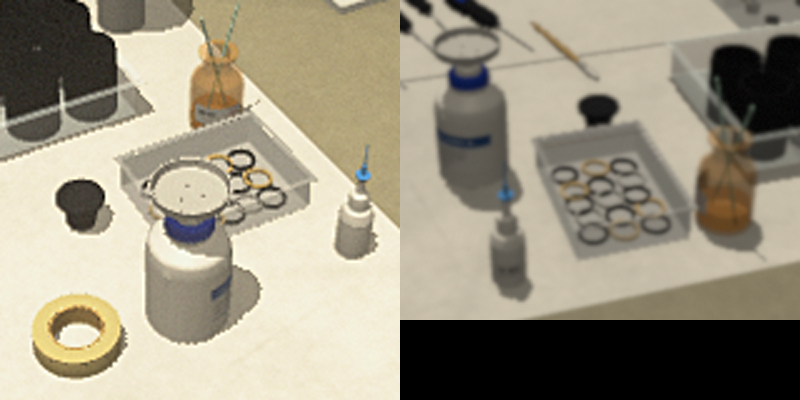

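Call:
play_rows --pt "-10 -8 0" --pt "-32 -26 0" --pt "-60 -48 0" --pt "-88 -70 0" --pt "-116 -93 0" --pt "-144 -115 0" --pt "-172 -138 0" --pt "-200 -160 0" --pt "-228 -183 0" --pt "-250 -200 0" --yaw '[0,0,0,0,0,0,0,0,0,0]' --grip 0

```text
time: 1.08
tcp_pos: [353.5, 341.3, 239.2]
tool_rot: [0.132, 0.991, -0.001, 0.0]
force: [0.1, -0.2, -0.5]
finger_gap: 0.1
```

Call:
play_rows --pt "-10 -8 0" --pt "-34 -27 0" --pt "-60 -48 0" --pt "-88 -70 0" --pt "-116 -93 0" --pt "-144 -116 0" --pt "-170 -137 0" --pt "-188 -151 0" --pt "-194 -156 0" --pt "-194 -156 0" --yaw '[0,0,0,0,0,0,0,0,0,0]'

```text
time: 1.92
tcp_pos: [500.5, 136.9, 239.5]
tool_rot: [0.135, 0.991, -0.001, 0.0]
force: [-1.2, 0.7, -0.2]
finger_gap: 0.1
```

```bash
python3 - <<'E'
from h import *
c=cams.capture("wrist"); cv2.imwrite("pics/wrist1.png",c["pixels"])
o,_=ray(c,320,200);print(o)
s=bot.state();print(s["tcp_pos"],s["force"])
P=np.array(c["R"])@np.array([446,155,136])+np.array(c["t"]).ravel(); print(P, np.array(c["mtx"])@(P/P[2]))
E
```

```text
[436.20801154 154.70277112 374.69969322]
[499.45537439 139.02140421 239.51862708] [0.06490393 0.43166969 0.22890463]
[  3.33393752 -54.7054827  232.52894433] [324.36663737 126.92542725   1.        ]
```

View pics/wrist1.png

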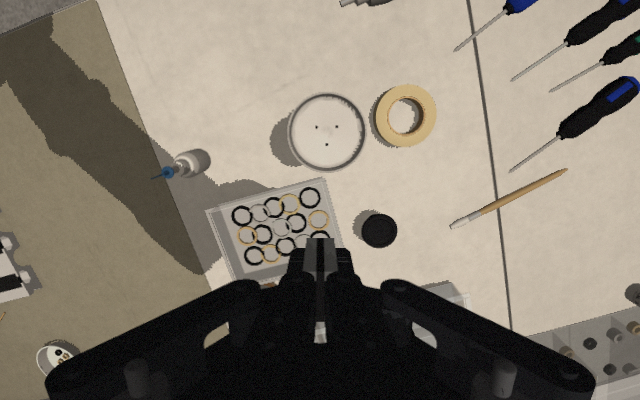

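The wrist view shows the dish rim as a clean circle of about 39 px radius at (327,132). The tape, stopper and dropper are well clear.

```bash
python3 - <<'E'
from h import *
from scipy.spatial.transform import Rotation as Ro
c=cams.capture("wrist");g=cv2.GaussianBlur(cv2.cvtColor(c["pixels"],6),(5,5),0)
cc=cv2.HoughCircles(g,cv2.HOUGH_GRADIENT,1.2,40,param1=100,param2=25,minRadius=32,maxRadius=46);print(cc)
k=min(cc[0],key=lambda k:np.hypot(k[0]-327,k[1]-132))
p=plane(c,k[0],k[1],136);e=[plane(c,k[0]+a*k[2],k[1]+b*k[2],136) for a,b in((1,0),(-1,0),(0,1),(0,-1))]
print(p,np.linalg.norm(e[0]-e[1]),np.linalg.norm(e[2]-e[3]))
s=bot.state();R=Ro.from_quat(s["tool_rot"]);print(s["tcp_pos"],"tool shift",R.inv().apply(p-s["tcp_pos"]))
E
```

```text
[[[323.40002 133.8      34.16   ]
  [408.6     119.4      34.4    ]]]
[449.41237341 155.1609302  136.        ] 51.221374171966524 50.45191485883717
[498.89861116 140.38910423 239.56003113] tool shift [ 51.64398727   1.42183442 103.550237  ]
```

Call:
play_rows --pt "8 1 0" --pt "25 2 0" --pt "42 3 0" --pt "52 4 5" --pt "53 4 20" --pt "53 4 40" --pt "53 4 60" --pt "53 4 75" --pt "53 4 80" --pt "53 4 80" --yaw '[0,0,0,0,0,0,0,0,0,0]'

```text
time: 2.85
tcp_pos: [447.0, 159.2, 158.8]
tool_rot: [0.131, 0.991, -0.001, -0.001]
force: [-0.8, -1.1, 0.7]
finger_gap: -0.0
```

```bash
python3 - <<'E'
from h import *
for n in ["scene","wrist"]:
    c=cams.capture(n); cv2.imwrite(f"pics/{n}2.png",c["pixels"])
a=cv2.resize(cv2.imread("pics/scene2.png")[150:310,240:440],None,fx=2,fy=2)
b=cv2.imread("pics/wrist2.png")[80:400,120:520]
cv2.imwrite("pics/c2.png",np.hstack([a,b]))
s=bot.state();print(s["tcp_pos"],s["tool_rot"],s["force"],s["time"])
E
```

```text
[448.47501555 159.02958145 160.21175946] [ 1.31539876e-01  9.91310777e-01 -4.26147043e-04  1.51722384e-04] [ 0.14386853 -0.65725512  1.08717159] 2.95
```

View pics/c2.png

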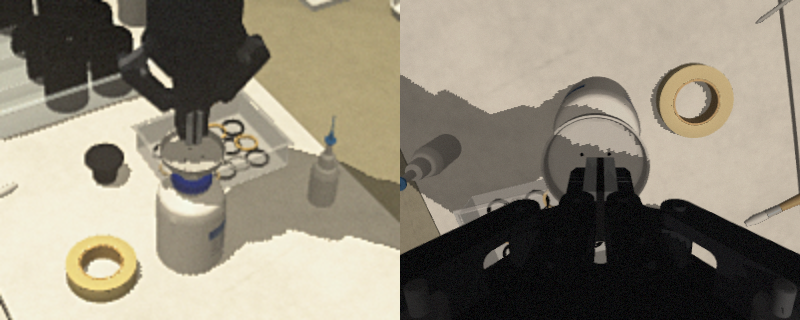

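The fingertips are centred over the dish (wrist crop near (600,165)) with clear space all round. Next is a slow descent to contact.

Call:
play_rows --pt "0 0 4" --pt "0 0 8" --pt "0 0 11" --pt "0 0 13" --pt "0 0 15" --pt "0 0 17" --pt "0 0 18" --pt "0 0 19" --pt "0 0 20" --pt "0 0 20" --yaw '[0,0,0,0,0,0,0,0,0,0]'

```text
time: 3.78
tcp_pos: [448.5, 159.0, 140.3]
tool_rot: [0.132, 0.991, -0.0, 0.0]
force: [-0.4, -0.5, 4.3]
finger_gap: 0.1
```

Call:
play_rows --pt "0 0 1" --pt "0 0 2" --pt "0 0 3" --pt "0 0 3.5" --pt "0 0 4" --pt "0 0 4" --pt "0 0 4" --yaw '[0,0,0,0,0,0,0]'

```text
time: 4.37
tcp_pos: [448.6, 159.0, 136.6]
tool_rot: [0.132, 0.991, -0.0, 0.0]
force: [-1.8, -0.3, 6.9]
finger_gap: 0.0
```

Call:
play_rows --pt "0 0 0.4" --pt "0 0 0.8" --pt "0 0 1.2" --pt "0 0 1.2" --pt "0 0 1.2" --yaw '[0,0,0,0,0]'

```text
time: 4.78
tcp_pos: [448.9, 159.2, 136.5]
tool_rot: [0.132, 0.991, -0.0, 0.001]
force: [-3.5, -1.3, 16.3]
finger_gap: 0.0
```

Force rose to 16 N while z held at 136.5, so the dish is on its stop. Releasing.

Call:
play_rows --pt "0 0 -2" --pt "0 0 -5" --pt "0 0 -9" --pt "0 0 -14" --pt "0 0 -20" --pt "0 0 -24" --pt "0 0 -24" --pt "0 0 -24" --pt "0 0 -24" --yaw '[0,0,0,0,0,0,0,0,0]'

```text
time: 5.53
tcp_pos: [448.8, 159.1, 160.5]
tool_rot: [0.132, 0.991, -0.0, 0.001]
force: [-0.4, -0.3, -0.3]
finger_gap: -0.0
```

```bash
python3 - <<'E'
from h import *
a=[]
for n in ["scene","wrist"]:
    c=cams.capture(n)["pixels"]; cv2.imwrite(f"pics/{n}3.png",c)
    print(n,cv2.absdiff(cv2.imread(f"pics/{n}2.png"),c).mean())
a=cv2.resize(cv2.imread("pics/scene3.png")[150:310,240:440],None,fx=2,fy=2)
b=cv2.imread("pics/wrist3.png")[80:400,120:520]
cv2.imwrite("pics/c3.png",np.hstack([a,b]))
s=bot.state();print(s["tcp_pos"],s["tool_rot"],s["force"],s["time"])
E
```

```text
scene 3.34539453125
wrist 4.862537760416667
[448.67389771 159.09953475 160.29579376] [ 1.31568647e-01  9.91306691e-01 -1.23054405e-04  8.48701545e-04] [-0.09401443  0.50242104  0.54752349] 5.6333
```

View pics/c3.png

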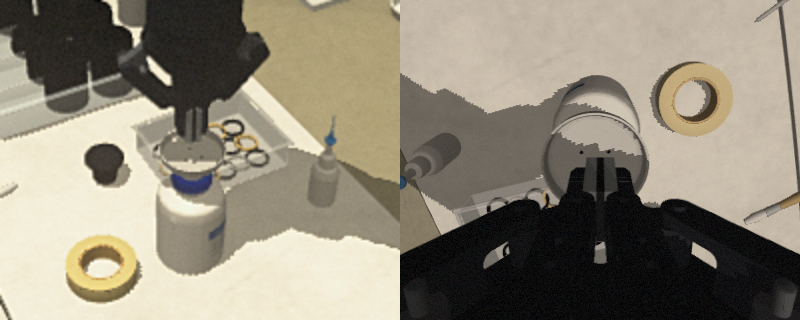

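The can is where it was and the dish is up again. Second press the same way: contact at 16 mm of travel, stop at about 24 mm.

Call:
play_rows --pt "0 0 5" --pt "0 0 10" --pt "0 0 13" --pt "0 0 15" --pt "0 0 17" --pt "0 0 19" --pt "0 0 21" --pt "0 0 22" --pt "0 0 23" --pt "0 0 23.5" --yaw '[0,0,0,0,0,0,0,0,0,0]'

```text
time: 6.47
tcp_pos: [448.7, 159.1, 137.1]
tool_rot: [0.132, 0.991, -0.0, 0.001]
force: [-2.7, -1.0, 8.2]
finger_gap: 0.2
```

Call:
play_rows --pt "0 0 0.4" --pt "0 0 0.8" --pt "0 0 1.2" --pt "0 0 1.2" --pt "0 0 1.2" --yaw '[0,0,0,0,0]'

```text
time: 6.88
tcp_pos: [448.9, 159.2, 136.6]
tool_rot: [0.132, 0.991, 0.0, 0.001]
force: [-2.7, -0.9, 10.8]
finger_gap: 0.0
```

Same height as the first stop, at 10.8 N. Withdrawing.

Call:
play_rows --pt "0 0 -2" --pt "0 0 -5" --pt "0 0 -9" --pt "0 0 -15" --pt "0 0 -25" --pt "0 0 -40" --pt "0 0 -55" --pt "0 0 -65" --pt "0 0 -70" --pt "0 0 -70" --yaw '[0,0,0,0,0,0,0,0,0,0]'

```text
time: 7.72
tcp_pos: [449.3, 159.5, 207.8]
tool_rot: [0.132, 0.991, 0.001, 0.002]
force: [0.7, 0.6, -0.3]
finger_gap: -0.1
```

Call:
play_rows --pt "-10 0 -2" --pt "-30 0 -10" --pt "-45 0 -25" --pt "-52 0 -30" --pt "-52 0 -30" --pt "-52 0 -30" --pt "-52 0 -30" --yaw '[0,0,0,0,0,0,0]'

```text
time: 8.3
tcp_pos: [498.2, 146.0, 236.9]
tool_rot: [0.131, 0.991, 0.0, 0.001]
force: [0.3, 0.2, -0.3]
finger_gap: 0.1
```

```bash
python3 - <<'E'
from h import *
for n in ["scene","side","wrist"]:
    cv2.imwrite(f"pics/{n}4.png",cams.capture(n)["pixels"])
f=lambda n,y0,x0:cv2.resize(cv2.imread(f"pics/{n}.png")[y0:y0+150,x0:x0+200],None,fx=2,fy=2)
cv2.imwrite("pics/c4.png",np.vstack([np.hstack([f("scene0",150,240),f("scene4",150,240)]),np.hstack([f("side0",170,230),f("side4",170,230)])]))
s=bot.state();print(s["tcp_pos"],s["force"],s["dq"],s["time"])
E
```

```text
[498.41933169 146.13629275 237.43557089] [-0.1499484   0.80903702  0.34192478] [-0.00124303 -0.00124213  0.00220685 -0.0092835  -0.00025621  0.00184488
 -0.00035268] 8.45
```

View pics/c4.png

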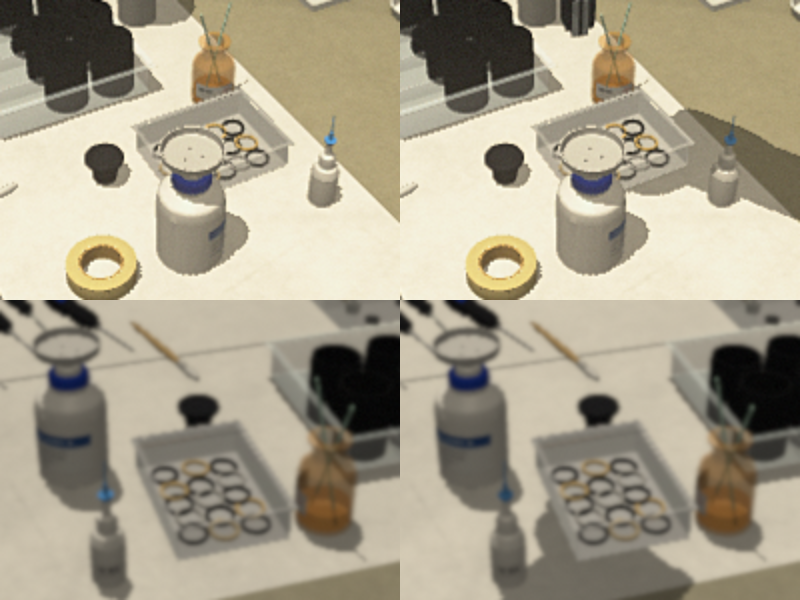

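Before and after match: the dish is at its original height, and the can and all four neighbours are unmoved.

```bash
python3 -c "
from station import hand_in;print(hand_in())"
```

```text
the job is handed in; nothing more can be done
None
```

I pressed the pump dish all the way down twice with closed fingers, let it spring back fully in between, then withdrew clear of it and handed the job in. No verdict is reported, so the following rests on my own readings:

- **Strokes:** both ended at the same height (TCP z about 136.5 mm), with vertical forces of about 16 N and 11 N at the end of the press. That is about 7.5 mm below the calculated contact height, and the force climbing while the height held shows the stop was reached. The forces I read stayed well under 40 N.
- **Aim:** my hand-read centre of the dish in the wrist view puts the fingers within about 2 mm of it. An automatic circle fit locked onto a smaller circle (about 51 mm across instead of 60 mm) and disagreed by about 3 mm, so I overrode it. The rough scene and side estimates differed from each other by about 11 mm. All of these estimates lie within about 10 mm of where I pressed, against a limit of 15 mm.
- **End state:** in the before-and-after scene and side views, the dish is back up and the can stands where it was. The amber bottle, stopper and dropper bottle look unmoved in both views, as does the tape, which shows only in the scene crop. The arm was clear of everything, with a force reading of about zero, and the clock stood at about 8.5 s.

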